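# Clip the lifting hook onto the large test weight

## Robot

A 6-joint arm with a two-finger parallel gripper is mounted at the origin on the work surface. World frame = base frame: x ahead of the robot, y to its left, z up, the work surface at z = 0. Lengths are in mm, angles in degrees, forces in N, time in s.
With the tool pointing down it reaches from about 300 to 850 mm from the base axis. Payload 4.2 kg.
Tool frame: the origin (TCP) lies between the finger pads; the fingertips stand 11 mm ahead of it and the grasp point (between the pads) lies 8 mm behind it (env.tips_ahead is the distance from the TCP to the fingertips, in mm); z points along the fingers, y is the line along which they close (so a half turn about z gives the same grasp; the last joint's range is limited). The gripper opens to 91 mm and grips with 3 to 60 N. Pads are 32 mm wide; open, the fingers measure 118 mm over their backs; the gripper's body (76 mm by 178 mm) begins 60 mm behind the grasp point.
Start: joints at [-65.89, 18.312, 89.639, -0, 72.044, -1.146], TCP at [245.336, -520.05, 224.976] pointing down, gripper open.
Joint ranges: [-177.97, 177.97], [-48.28, 115.42], [12.27, 149.76], [-77.06, 257.06], [2.81, 150.46], [-146.56, 146.56]. Speed limits (degrees/s): [147.25, 147.25, 180, 180, 180, 180].

## Interface

Orientations are given as [roll, pitch, yaw] about the fixed x, y, z axes, in that order (R = Rz(yaw) Ry(pitch) Rx(roll)).
In Python, from workcell import env, cams gives the robot as it stands.
- The arm moves only by the tool step_arm, never from a script. Its arguments are lists of equal length, an entry for each row: "linear": the shift along the tool's x, y, z in units of 30 cm (1.0 is 30 cm), a list of three; "turn": the turn about the tool's z in units of 360 degrees (1.0 is 360 degrees). In form: {"linear": [[tx, ty, tz], ...], "turn": [turn, ...]}. A call has 1 to 20 rows; each row is the pose to reach, as a shift and turn from the pose commanded when the call began, along the tool's axes at that moment, turning the shorter way round; what a row does not reach only later rows make up. A row lasts 1/8 s, in which the tool goes at most 62.5 mm and 10.7 degrees, less where a joint would pass 70% of its speed; a pose out of reach is approached as far as the arm can. A call with a number of a shift or a turn outside -1 to 1 is refused whole. A call with a gripper value outside its range is refused whole. "fingers" is the closure, from -1 (fully open) to 1 (shut), so that 0 is half open, set as the call begins (left out, the last holds). The fingers move at their own pace and stop on an object; "force" is the grip in N (left out, the last holds). Time passes only in rows, so rows that repeat a pose let the fingers close. It gives the time, the measured TCP pose, the force, the opening and the grip force at its end, in the units of the state.
- env.state(): the state, without advancing time (a new reading comes with each control period).
- cams.grab_frame(name): name is "scene" or "side" or "wrist"; returns a dict with "color" (420x560x3 uint8, blue, green, red), "fx", "fy", "cx", "cy" (pixels), "extrinsics" (4x4, takes a point from camera to world coordinates); the wrist camera has in their place "tool_from_camera" (4x4, takes a point from camera to tool coordinates, whose origin is the TCP and whose axes are the flange's). Camera axes: x right, y down, z forward; pixel columns grow to the right and rows downward; lengths in mm; the calibration is good to about 2 mm. A picture is of the moment at which its call begins: read the wrist's pose just before it. There is no depth.
- env.job_done(): hands the job in; it is judged then, once.
The state is a dict: "time_s": time; "qpos": joint angles; "qvel": joint speeds; "effort": joint torques, N m; "ee_pos": TCP position; "ee_rot": TCP orientation; "force": force on the tool from outside, world axes, zero at the start; "torque": the same for the moment, N m; "gripper_width": finger opening in mm; "gripper_force": force on a finger pad.
Only numpy, scipy, OpenCV 4.12 (cv2) and the standard library are available. Lean on these libraries where they do the work, as an engineer would, in place of code of your own. Each camera call takes 0.05 s, during which the arm holds its last target. There are 200 camera calls.

## Task

The inspector wants to hoist the larger of the two flat iron test weights. Pick up the large snap hook and push its sprung gate against one upright leg of that weight's eye until the leg is inside the hook and the gate has snapped shut behind it, then let go and leave the hook clipped on the eye.

Things in the scene. Friction and masses are not known exactly. Their poses are not given: they have to be found in the camera images.
- hook_grip (a point): Large steel snap hook lying flat (the small one, 60 % as big, is not wanted), 0.3 kg. Point: centre of its square shank (78 long, 16 wide, 16 mm high), the place to grip, 8 mm above the underside. x: along the shank to the mouth, z up, y left. Ahead is a loop of 11 mm bar, sides at y +32 and -32, front (gate) at x 112, shank end at x 39. Tail ring ends at x -71 mm.
- gate (a joint): Large hook's sprung gate, rad: 0 shut, 1.5 fully inward; 1 to 3 N at the tip. It closes the loop's front at x 112 mm of hook_grip: hinge at y +28, tip at y -15 by the fixed nose. Push the hook along +x so that an upright eye leg meets the gate at y -10 to +11 mm (best 0); with the leg at x 65 or less the gate has snapped shut behind it; the leg meets the shank's root at x 45: aim for 54.
- limb_a (a point): A leg of the larger test weight's eye: an upright n-shaped 8 mm steel bar amid the slab's top, legs 70 mm apart (axes), 49 mm high, legs straight for 33 mm. Point on the leg's axis 10 mm above the slab's top. z up, x in the eye's plane from limb_b to limb_a, y across it. Clip either leg; the hook fits when pushed along y or -y, one side of its loop passing between the legs.
- limb_b (a point): The other leg of the same eye, same height, 70 mm from limb_a along -x; same axes. The weight is an iron slab 180 (along x) x 130 mm, 60 mm high, standing on the counter, the eye in its middle; too heavy to shift. The other slab weight, 120 x 90 x 45 mm with a smaller eye, is not wanted.
Things that resemble listed ones, but are neither listed nor needed, are in the scene too. What is shaped like the part that bears hook_grip but red is not meant.

How it is judged (in metres and radians):
On the way:
1. the gate of the large hook is pressed well inward at the larger weight's eye (value of joint gate above 0.4 rad and (distance between hook_grip and limb_a below 0.135 m or distance between hook_grip and limb_b below 0.135 m)), for 0.05 s.
At the end, for the whole second after the job is handed in: One leg of the larger weight's eye is inside the large hook's loop (40 to 108 mm ahead of the shank's centre, within 28 mm of the hook's middle line, within 35 mm of its plane) and the gate is shut behind it (below 0.15 rad) (((x of limb_a in the frame of hook_grip between 0.04 and 0.108 m and y of limb_a in the frame of hook_grip between -0.028 and 0.028 m and z of limb_a in the frame of hook_grip between -0.035 and 0.035 m) or (x of limb_b in the frame of hook_grip between 0.04 and 0.108 m and y of limb_b in the frame of hook_grip between -0.028 and 0.028 m and z of limb_b in the frame of hook_grip between -0.035 and 0.035 m)) and value of joint gate below 0.15 rad); the robot touches nothing.
It also fails if it takes over 43 s, if anything falls off the work surface, if the arm or the gripper's body presses on something with over 40 N, if the wrist force passes 120 N, or if a joint passes its speed limit or range.

## Working session

There is one attempt and no reset: what is moved stays moved. The work goes in short steps, Python scripts to look and compute and a tool call to move; the robot and the scene stay as the last step left them, time stands still between calls to the robot, and variables do not carry over. Pictures are saved under pics/ and viewed, at most 11 in all, crops included, and the job is handed in when it is done.

Besides the shell and the picture viewer there is one more tool, called after "Call:" by a JSON object that holds its "api" and its "payload", one argument or row to a line. step_arm: Moves the arm, as the interface text tells. Its arguments: {"type":"object","properties":{"linear":{"type":"array"},"turn":{"type":"array"},"fingers":{"type":"number"},"force":{"type":"number"}},"required":["linear","turn"]}

```bash
mkdir -p pics; cat > h.py <<'E'
import numpy as np, cv2
from scipy.spatial.transform import Rotation as R
from workcell import env, cams
def T_tool(s):
    T=np.eye(4); T[:3,:3]=R.from_euler('xyz',s['ee_rot'],degrees=True).as_matrix(); T[:3,3]=s['ee_pos']; return T
def grab(n):
    s=env.state(); f=cams.grab_frame(n)
    E=np.array(f['extrinsics']) if 'extrinsics' in f else T_tool(s)@np.array(f['tool_from_camera'])
    K=np.array([[f['fx'],0,f['cx']],[0,f['fy'],f['cy']],[0,0,1]])
    return f['color'],K,E
def ray(K,E,u,v):
    d=E[:3,:3]@np.linalg.solve(K,[u,v,1.]); return E[:3,3],d/np.linalg.norm(d)
def onz(K,E,u,v,z):
    o,d=ray(K,E,u,v); return o+d*(z-o[2])/d[2]
def proj(K,E,p):
    c=np.linalg.inv(E)@np.append(p,1); q=K@c[:3]; return q[:2]/q[2]
def tri(a,b):
    (o1,d1),(o2,d2)=a,b
    t=np.linalg.lstsq(np.c_[d1,-d2],o2-o1,rcond=None)[0]
    p,q=o1+t[0]*d1,o2+t[1]*d2; return (p+q)/2,np.linalg.norm(p-q)
E
python3 - <<'E'
from h import *
for n in('scene','side','wrist'):
    c,K,E=grab(n); cv2.imwrite(f'pics/{n}0.png',c); np.savez(f'pics/{n}0.npz',K=K,E=E)
    print(n,K[0,0],E.round(2).tolist())
a=cv2.imread('pics/scene0.png');b=cv2.imread('pics/side0.png')
print(env.state()['ee_rot'],env.state()['time_s'])
E
```

```text
scene 454.90226584952046 [[-0.79, 0.37, -0.49, 920.96], [0.62, 0.46, -0.64, 553.56], [-0.01, -0.81, -0.59, 614.38], [0.0, 0.0, 0.0, 1.0]]
side 385.6490510282175 [[-0.84, -0.36, 0.4, 99.6], [-0.54, 0.58, -0.61, 574.18], [-0.01, -0.73, -0.68, 726.71], [0.0, 0.0, 0.0, 1.0]]
wrist 300.8349780376925 [[0.43, -0.87, -0.25, 314.41], [-0.9, -0.41, -0.11, -487.36], [-0.0, 0.27, -0.96, 384.06], [0.0, 0.0, 0.0, 1.0]]
[-1.79925385e+02 -1.02980886e-03  2.52554612e+01] 0.15
```

View pics/scene0.png

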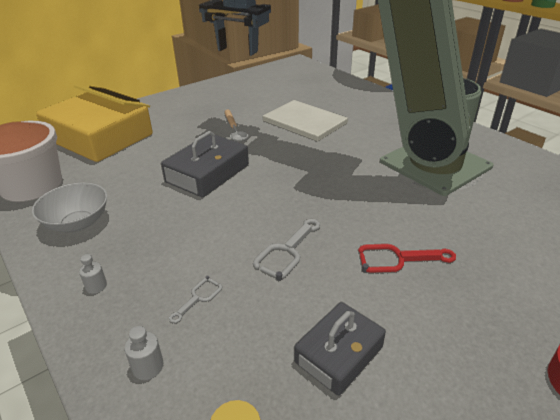

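View pics/side0.png

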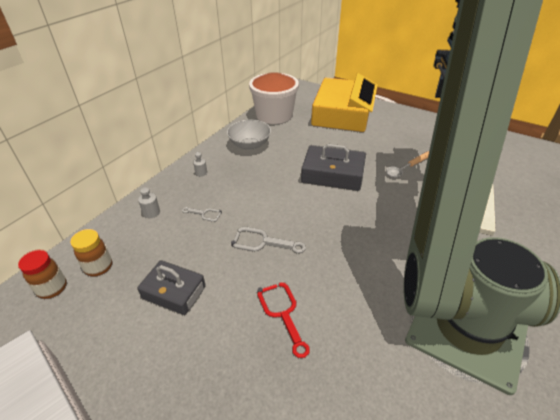

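The scene view shows these candidates:
- **Hooks:** large grey hook at (287,250), small grey hook at (197,298), red hook at (405,257).
- **Weights:** far slab at (205,163), near slab at (340,345).

In the side view the grey hook is at (268,241), the far slab at (334,165) and the near slab at (171,286). I'll check the sizes and look at one close crop.

```bash
python3 - <<'E'
from h import *
a=cv2.imread('pics/scene0.png');b=cv2.imread('pics/side0.png')
L=lambda n:(lambda z:(z['K'],z['E']))(np.load(f'pics/{n}0.npz'))
S,D=L('scene'),L('side')
def t(n,p,q): r=tri(ray(*S,*p),ray(*D,*q)); print(n,r[0].round(0),round(r[1],1))
t('hook tail',(313,225),(298,247)); t('hook nose',(279,275),(236,243))
t('far eye top',(206,137),(336,148)); t('near eye top',(344,317),(168,270))
for nm,M,pts in(('scene',S,[(313,225),(279,275),(172,320),(218,284)]),('side',D,[(298,247),(236,243)])):
    print(nm,[onz(*M,*p,8)[:2].round(0).tolist() for p in pts])
z=lambda i,x,y:cv2.resize(i[y:y+100,x:x+133],(400,300),interpolation=cv2.INTER_CUBIC)
cv2.imwrite('pics/crop.png',np.vstack([np.hstack([z(a,220,200),z(b,205,195)]),np.hstack([z(a,145,110),z(b,270,120)])]))
E
```

```text
hook tail [413.  -7.   5.] 1.8
hook nose [557.  62.   0.] 1.9
far eye top [ 473. -329.  101.] 1.5
near eye top [583. 257.  81.] 2.0
scene [[416.0, -2.0], [562.0, 69.0], [766.0, 40.0], [662.0, 18.0]]
side [[412.0, -5.0], [552.0, 66.0]]
```

View pics/crop.png

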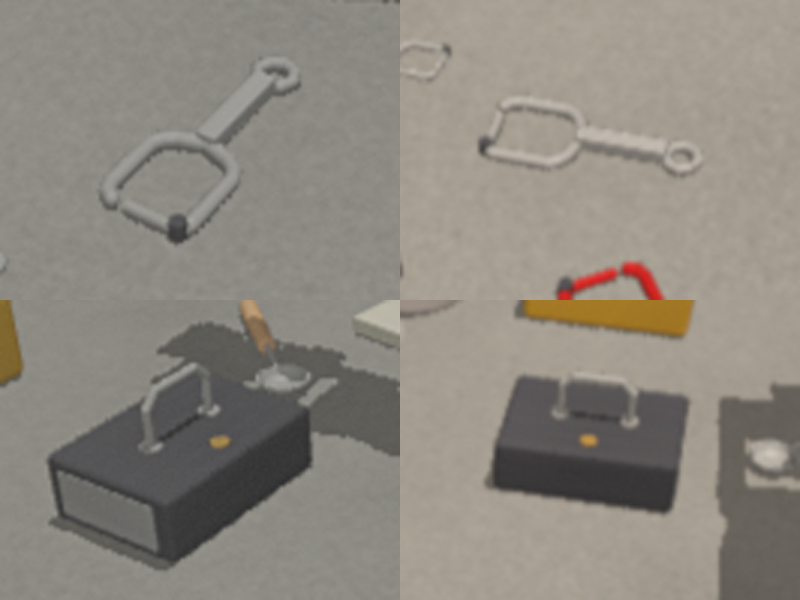

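The crop confirms the choice. The full-size grey hook has its dark hinge knob at scene (279,275). The far, larger slab's eye legs meet the slab at scene (195,159) and (215,147). In the side view they are at (323,157) and (347,160). Next I'll work out the axes.

```bash
python3 - <<'E'
from h import *
L=lambda n:(lambda z:(z['K'],z['E']))(np.load(f'pics/{n}0.npz'))
S,D=L('scene'),L('side')
for p,q in(((195,159.3),(347,160.3)),((215,146.7),(323.3,157.3)),((195,159.3),(323.3,157.3)),((215,146.7),(347,160.3))):
    r=tri(ray(*S,*p),ray(*D,*q)); print(r[0].round(0),round(r[1],1))
# hook mask -> plane z=8 -> contour axis
for n,M,(x0,y0,x1,y1) in(('scene',S,(245,212,330,285)),('side',D,(226,220,312,258))):
    g=cv2.cvtColor(cv2.imread(f'pics/{n}0.png'),cv2.COLOR_BGR2GRAY)[y0:y1,x0:x1]
    bg=np.median(g); m=(g>bg+22).astype(np.uint8)
    k,l,st,_=cv2.connectedComponentsWithStats(m,connectivity=8)
    i=1+np.argmax(st[1:,4]); v,u=np.where(l==i)
    P=np.array([onz(*M,a+x0,b+y0,10)[:2] for a,b in zip(u,v)])
    (c,wh,an)=cv2.minAreaRect(P.astype(np.float32))
    print(n,bg,len(P),np.round(c),np.round(wh),round(an,1))
s=env.state();T=T_tool(s);print(T[:3,:3].round(2).tolist(), s['qpos'])
print(proj(*L('wrist'),np.array([473,-329,80])))
E
```

```text
[ 469. -420.   -0.] 7.1
[ 483. -268.  102.] 5.5
[ 511. -328.   55.] 0.1
[ 442. -349.   56.] 0.4
scene 138.0 1 [426.  -3.] [0. 0.] 0.0
side 158.0 67 [465.   5.] [73.  9.] 16.5
[[0.9, 0.43, -0.0], [0.43, -0.9, 0.0], [0.0, -0.0, -1.0]] [-6.58913055e+01  1.83442770e+01  8.96881857e+01 -4.87460054e-04
  7.20421583e+01 -1.14661672e+00]
[ 190.73826205 -152.07601948]
```

Call:
{"api": "step_arm", "payload": {
  "linear": [
    [0.7,-0.63,0],
    [0.7,-0.63,0],
    [0.7,-0.63,0],
    [0.7,-0.63,0],
    [0.7,-0.63,0],
    [0.7,-0.63,0],
    [0.7,-0.63,0],
    [0.7,-0.63,0],
    [0.7,-0.63,0],
    [0.7,-0.63,0]
  ],
  "turn": [0.25,0.25,0.25,0.25,0.25,0.25,0.25,0.25,0.25,0.25],
  "fingers": -1
}}

```text
time_s: 1.4
ee_pos: [354.5, -259.4, 224.8]
ee_rot: [180.0, 0.0, -64.7]
force: [-0.4, 0.4, -0.6]
gripper_width: 91.2
gripper_force: 0.0
```

Call:
{"api": "step_arm", "payload": {
  "linear": [
    [0.644,0.723,0.25],
    [0.644,0.723,0.25],
    [0.644,0.723,0.25],
    [0.644,0.723,0.25],
    [0.644,0.723,0.25],
    [0.644,0.723,0.25],
    [0.644,0.723,0.25],
    [0.644,0.723,0.25],
    [0.644,0.723,0.25],
    [0.644,0.723,0.25]
  ],
  "turn": [0.226,0.226,0.226,0.226,0.226,0.226,0.226,0.226,0.226,0.226]
}}

```text
time_s: 2.65
ee_pos: [161.1, -535.6, 131.0]
ee_rot: [-175.5, 6.0, -139.7]
force: [0.0, 0.2, -0.3]
gripper_width: 91.0
gripper_force: 0.0
```

```bash
python3 - <<'E'
from h import *
s=env.state();print(s['time_s'],np.round(s['ee_pos'],1),np.round(s['ee_rot'],1),np.round(s['qpos'],0),np.round(s['force'],1))
c,K,E=grab('wrist'); cv2.imwrite('pics/w1.png',c); np.savez('pics/w1.npz',K=K,E=E)
E
```

```text
2.65 [ 161.1 -535.6  131. ] [-175.5    6.  -139.7] [-79.  21. 101.   9.  58. 146.] [ 0.   0.2 -0.3]
```

View pics/w1.png

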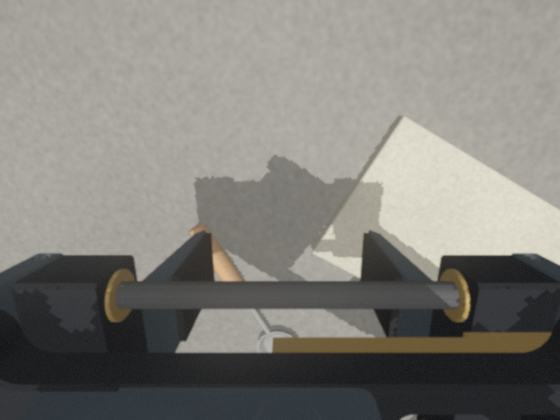

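The turn's sense is opposite to what I assumed (tool z points down), and joint 6 ran to its stop. I'll unwind it.

Call:
{"api": "step_arm", "payload": {
  "linear": [
    [0,0,-0.3],
    [0,0,-0.3],
    [0,0,-0.3],
    [0,0,-0.3],
    [0,0,-0.3],
    [0,0,-0.3],
    [0,0,-0.3],
    [0,0,-0.3],
    [0,0,-0.3],
    [0,0,-0.3],
    [0,0,-0.3]
  ],
  "turn": [-0.25,-0.25,-0.25,-0.25,-0.25,-0.25,-0.25,-0.25,-0.25,-0.25,-0.25]
}}

```text
time_s: 4.08
ee_pos: [150.2, -536.3, 220.5]
ee_rot: [-174.0, -4.5, -50.2]
force: [-0.8, 0.3, 0.3]
gripper_width: 91.1
gripper_force: 0.0
```

```bash
cat > go.py <<'E'
import sys
from h import *
# target x y z yaw -> tool-frame units, from measured pose
x,y,z,w=map(float,sys.argv[1:5]); s=env.state(); T=T_tool(s)
d=T[:3,:3].T@(np.array([x,y,z])-T[:3,3]); yaw=s['ee_rot'][2]
print('t',s['time_s'],np.round(s['ee_pos'],1),np.round(s['ee_rot'],1),np.round(s['qpos'],0),'F',np.round(s['force'],1),s['gripper_width'])
print('linear',(d/300).round(3),'turn',round(-((w-yaw+180)%360-180)/360,4))
E
python3 go.py 468 8 150 196.5
```

```text
t 4.075 [ 150.2 -536.3  220.5] [-174.    -4.5  -50.2] [-80.  16.  94.   8.  69.  57.] F [-0.8  0.3  0.3] 91.14116994138993
linear [-0.731 -1.946  0.385] turn 0.3148
```

The overrun left the tool leaning about 7.5° (joint 4 off zero). Turning to the opposite stop should mirror that lean and cancel it, so I'll do it in stages.

Call:
{"api": "step_arm", "payload": {
  "linear": [
    [0,0,0],
    [0,0,0],
    [0,0,0],
    [0,0,0],
    [0,0,0],
    [0,0,0],
    [0,0,0],
    [0,0,0],
    [0,0,0],
    [0,0,0],
    [0,0,0],
    [0,0,0],
    [0,0,0],
    [0,0,0],
    [0,0,0],
    [0,0,0],
    [0,0,0],
    [0,0,0]
  ],
  "turn": [-0.25,-0.25,-0.25,-0.25,-0.25,-0.25,-0.25,-0.25,-0.49,-0.49,-0.49,-0.49,-0.49,-0.49,-0.49,-0.49,-0.49,-0.49]
}}

```text
time_s: 6.32
ee_pos: [149.9, -536.3, 220.4]
ee_rot: [173.7, 4.1, 126.2]
force: [0.1, 0.4, -0.7]
gripper_width: 91.3
gripper_force: 0.0
```

Call:
{"api": "step_arm", "payload": {
  "linear": [
    [0,0,0],
    [0,0,0],
    [0,0,0],
    [0,0,0]
  ],
  "turn": [-0.09,-0.09,-0.09,-0.09]
}}

```text
time_s: 6.82
ee_pos: [168.6, -532.9, 223.3]
ee_rot: [177.6, 5.5, 157.1]
force: [0.2, -0.0, -0.3]
gripper_width: 91.3
gripper_force: 0.0
```

```bash
python3 - <<'E'
from h import *
s=env.state();print(s['time_s'],np.round(s['ee_pos'],1),np.round(s['ee_rot'],1),np.round(s['qpos'],1),T_tool(s)[:3,2].round(3))
E
```

```text
6.825 [ 168.6 -532.9  223.3] [177.6   5.5 157.1] [ -77.    16.2   93.2    6.3   69.4 -146.4] [ 0.105  0.002 -0.994]
```

Call:
{"api": "step_arm", "payload": {
  "linear": [
    [0,0,0],
    [0,0,0],
    [0,0,0],
    [0,0,0]
  ],
  "turn": [-0.1,-0.1,-0.1,-0.1]
}}

```text
time_s: 7.32
ee_pos: [237.8, -491.4, 209.5]
ee_rot: [-173.2, -3.4, 177.6]
force: [0.4, -0.6, -0.2]
gripper_width: 91.3
gripper_force: 0.0
```

```bash
python3 - <<'E'
from h import *
s=env.state();print(s['time_s'],np.round(s['ee_pos'],1),np.round(s['ee_rot'],1),np.round(s['qpos'],1),T_tool(s)[:3,2].round(3))
E
```

```text
7.325 [ 237.8 -491.4  209.5] [-173.2   -3.4  177.6] [ -61.6   14.3   98.1   -7.2   63.6 -146.4] [-0.065 -0.116 -0.991]
```

```bash
python3 go.py 455 -252 240 0
```

```text
t 7.325 [ 237.8 -491.4  209.5] [-173.2   -3.4  177.6] [ -62.   14.   98.   -7.   64. -146.] F [ 0.4 -0.6 -0.2] 91.2515111747141
linear [-0.683  0.804 -0.24 ] turn 0.4934
```

Call:
{"api": "step_arm", "payload": {
  "linear": [
    [-0.683,0.804,-0.24],
    [-0.683,0.804,-0.24],
    [-0.683,0.804,-0.24],
    [-0.683,0.804,-0.24],
    [-0.683,0.804,-0.24],
    [-0.683,0.804,-0.24],
    [-0.683,0.804,-0.24],
    [-0.683,0.804,-0.24],
    [-0.683,0.804,-0.24],
    [-0.683,0.804,-0.24],
    [-0.683,0.804,-0.24],
    [-0.683,0.804,-0.24],
    [-0.683,0.804,-0.24],
    [-0.683,0.804,-0.24],
    [-0.683,0.804,-0.24],
    [-0.683,0.804,-0.24],
    [-0.683,0.804,-0.24]
  ],
  "turn": [0.25,0.25,0.25,0.25,0.25,0.25,0.25,0.25,0.49,0.49,0.49,0.49,0.49,0.49,0.49,0.49,0.49]
}}

```text
time_s: 9.45
ee_pos: [454.5, -253.2, 240.5]
ee_rot: [173.4, 3.8, 0.7]
force: [0.3, -0.5, 0.0]
gripper_width: 91.1
gripper_force: 0.0
```

```bash
cat > st.py <<'E'
from h import *
s=env.state();print(s['time_s'],np.round(s['ee_pos'],1),np.round(s['ee_rot'],1),np.round(s['qpos'],1),T_tool(s)[:3,2].round(3),'F',np.round(s['force'],1),s['gripper_width'],s['gripper_force'])
E
python3 st.py
```

```text
9.45 [ 454.5 -253.2  240.5] [173.4   3.8   0.7] [-25.7  13.1  95.2  -7.9  72.4  65.9] [-0.064 -0.115 -0.991] F [ 0.3 -0.5  0. ] 91.12434400409187 0.0
```

Call:
{"api": "step_arm", "payload": {
  "linear": [
    [0,0,0],
    [0,0,0],
    [0,0,0],
    [0,0,0],
    [0,0,0],
    [0,0,0],
    [0,0,0],
    [0,0,0],
    [0,0,0]
  ],
  "turn": [0.24,0.24,0.24,0.24,0.24,0.24,0.24,0.24,0.24]
}}

```text
time_s: 10.58
ee_pos: [445.3, -271.5, 243.5]
ee_rot: [176.5, -4.9, -83.4]
force: [0.1, 0.7, 0.3]
gripper_width: 91.4
gripper_force: 0.0
```

Call:
{"api": "step_arm", "payload": {
  "linear": [
    [0,0,0],
    [0,0,0]
  ],
  "turn": [0.06,0.06]
}}

```text
time_s: 10.82
ee_pos: [405.3, -320.6, 243.6]
ee_rot: [-178.8, -0.8, -96.2]
force: [-0.2, 0.5, -0.2]
gripper_width: 91.2
gripper_force: 0.0
```

```bash
python3 st.py
```

```text
10.825 [ 405.3 -320.6  243.6] [-178.8   -0.8  -96.2] [-39.6  11.6  96.2   0.   70.8 146.6] [ 0.019 -0.015 -1.   ] F [-0.2  0.5 -0.2] 91.22409170669806 0.0
```

The lean is down to about 1.4°. I'll grab a wrist view here, since the eye may be in frame, and then go to the hook.

```bash
python3 - <<'E'
from h import *
c,K,E=grab('wrist'); cv2.imwrite('pics/w2.png',c); np.savez('pics/w2.npz',K=K,E=E)
for p in((511,-328,60),(442,-349,60)): print(proj(K,E,np.array(p)).round(0))
E
python3 go.py 468 8 150 16.5
```

```text
[200. 201.]
[256. 177.]
t 10.875 [ 402.2 -322.2  243.2] [-179.    -0.8  -96.5] [-40.  12.  96.  -0.  71. 147.] F [-2.8 -1.1 -0.9] 91.3775022683493
linear [-1.122 -0.089  0.297] turn -0.3138
```

View pics/w2.png

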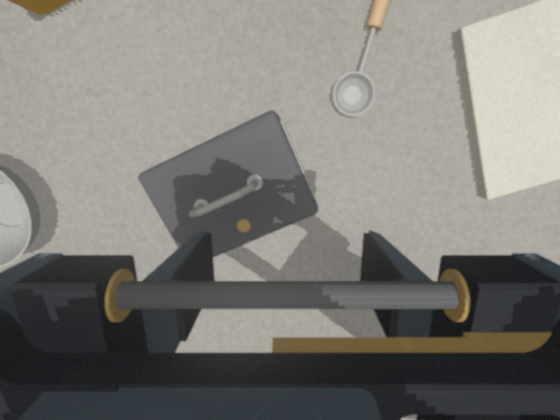

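The wrist view shows the slab with its eye's leg bases at (256,182) and (200,204). They agree with the two-view estimate to a few mm. Now to the hook.

Call:
{"api": "step_arm", "payload": {
  "linear": [
    [-0.95,-0.07,0.05],
    [-0.95,-0.07,0.05],
    [-0.95,-0.07,0.05],
    [-0.95,-0.07,0.05],
    [-0.95,-0.07,0.05],
    [-0.95,-0.07,0.05],
    [-0.95,-0.07,0.05],
    [-0.95,-0.07,0.05],
    [-0.95,-0.07,0.05],
    [-0.95,-0.07,0.05],
    [-0.95,-0.07,0.05]
  ],
  "turn": [-0.314,-0.314,-0.314,-0.314,-0.314,-0.314,-0.314,-0.314,-0.314,-0.314,-0.314]
}}

```text
time_s: 12.25
ee_pos: [456.1, -38.2, 224.8]
ee_rot: [178.9, -0.7, 17.3]
force: [0.3, 0.0, 0.3]
gripper_width: 91.4
gripper_force: 0.0
```

```bash
python3 go.py 463 6 160 16.5
```

```text
t 12.25 [456.1 -38.2 224.8] [178.9  -0.7  17.3] [ -6.   7. 105.  -1.  67.  67.] F [0.3 0.  0.3] 91.37506569253145
linear [ 0.063 -0.138  0.214] turn 0.0021
```

```bash
python3 - <<'E'
from h import *
c,K,E=grab('wrist'); cv2.imwrite('pics/w3.png',c); np.savez('pics/w3.npz',K=K,E=E)
E
```

```text
(no output)
```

View pics/w3.png

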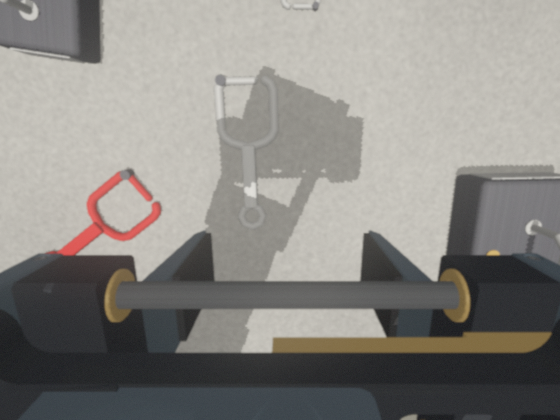

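The whole hook is in view: tail ring centre at (252,215), shank from (252,206) to (248,147), hinge knob at (221,79), front bar along row 79.

```bash
python3 - <<'E'
from h import *
L=lambda n:(lambda z:(z['K'],z['E']))(np.load(f'pics/{n}.npz'))
W,S,D,W2=L('w3'),L('scene0'),L('side0'),L('w2')
P={}
for n,(u,v),z in(('ring',(252,215),6),('end',(252,226),6),('sh0',(252,206),16),('sh1',(248.3,147),16),('knob',(221,79),8),('L',(219.5,105),8),('R',(271,105),8)):
    P[n]=onz(*W,u,v,z)[:2]; print(n,P[n].round(1))
m=(P['L']+P['R'])/2; d=m-P['ring']; a=np.degrees(np.arctan2(d[1],d[0])); print('mid',m.round(1),'yaw',a.round(1))
d2=P['sh1']-P['sh0'];print('shank yaw',np.degrees(np.arctan2(d2[1],d2[0])).round(1),np.linalg.norm(d2).round(1),'centre',((P['sh0']+P['sh1'])/2).round(1))
dd=d/np.linalg.norm(d); print('grip from tail end',(P['end']+71*dd).round(1),'from knob',(P['knob']-112*dd-28*np.array([-dd[1],dd[0]])).round(1))
for q in ((313,225),): print(tri(ray(*W,252,215),ray(*S,*q)))
print(tri(ray(*W,252,215),ray(*D,298,247)), 'knob',tri(ray(*W,221,79),ray(*S,279,273)))
for p in((256,182),(200,204)): print('leg',onz(*W2,*p,60).round(1))
E
```

```text
ring [414.4  -7.9]
end [399.8 -11.9]
sh0 [428.7  -4.9]
sh1 [497.6  18.7]
knob [562.   69.8]
L [533.8  64.6]
R [551.9   6.6]
mid [542.9  35.6] yaw 18.7
shank yaw 18.9 72.9 centre [463.2   6.9]
grip from tail end [467.1  10.8] from knob [464.9   7.3]
(array([412.4789778 ,  -7.43155594,   2.48961923]), np.float64(1.8508170461064255))
(array([413.53342759,  -8.05958967,   3.85582896]), np.float64(0.4889219532696643)) knob (array([561.51370339,  68.87631544,  12.40450752]), np.float64(0.14729326987473457))
leg [ 442.5 -343.4   60. ]
leg [ 512.2 -324.4   60. ]
```

```bash
python3 go.py 465 8.5 14 18.7
```

```text
t 12.3 [456.1 -38.3 224.8] [178.9  -0.7  17.4] [ -6.   7. 105.  -1.  67.  67.] F [ 0.2  0.2 -0.5] 91.41024738428742
linear [ 0.067 -0.154  0.701] turn -0.0037
```

Call:
{"api": "step_arm", "payload": {
  "linear": [
    [0.067,-0.154,0.2],
    [0.067,-0.154,0.4],
    [0.067,-0.154,0.55],
    [0.067,-0.154,0.65],
    [0.067,-0.154,0.701],
    [0.067,-0.154,0.701]
  ],
  "turn": [-0.004,-0.004,-0.004,-0.004,-0.004,-0.004]
}}

```text
time_s: 13.05
ee_pos: [465.3, 8.4, 13.4]
ee_rot: [178.9, -0.6, 18.4]
force: [-0.0, -0.0, 0.3]
gripper_width: 91.2
gripper_force: 0.0
```

Call:
{"api": "step_arm", "payload": {
  "linear": [
    [0,0,0],
    [0,0,0],
    [0,0,0],
    [0,0,0],
    [0,0,0],
    [0,0,0]
  ],
  "turn": [0,0,0,0,0,0],
  "fingers": 1,
  "force": 40
}}

```text
time_s: 13.8
ee_pos: [465.6, 8.0, 14.0]
ee_rot: [178.8, -0.7, 18.5]
force: [-0.1, 0.6, 0.8]
gripper_width: 34.3
gripper_force: 0.0
```

```bash
python3 st.py
```

```text
13.8 [465.6   8.   14. ] [178.8  -0.7  18.5] [  0.2  22.7 120.2  -1.5  36.1  72.9] [ 0.017 -0.016 -1.   ] F [-0.1  0.6  0.8] 34.295188945929986 0.0
```

Call:
{"api": "step_arm", "payload": {
  "linear": [
    [0,0,0],
    [0,0,0],
    [0,0,0],
    [0,0,0]
  ],
  "turn": [0,0,0,0]
}}

```text
time_s: 14.3
ee_pos: [465.5, 8.1, 14.0]
ee_rot: [178.8, -0.6, 18.5]
force: [-0.3, 0.3, 1.7]
gripper_width: 15.4
gripper_force: 39.9
```

```bash
python3 st.py; python3 go.py 404 -225 200 -73
```

```text
14.3 [465.5   8.1  14. ] [178.8  -0.6  18.5] [  0.2  22.7 120.2  -1.5  36.2  72.9] [ 0.017 -0.016 -1.   ] F [-0.3  0.3  1.7] 15.398265511887542 39.92950916290283
t 14.3 [465.5   8.1  14. ] [178.8  -0.6  18.5] [  0.  23. 120.  -2.  36.  73.] F [-0.3  0.3  1.7] 15.398265511887542
linear [-0.434  0.684 -0.611] turn 0.2542
```

Call:
{"api": "step_arm", "payload": {
  "linear": [
    [0,0,-0.15],
    [0,0,-0.35],
    [-0.434,0.684,-0.49],
    [-0.434,0.684,-0.49],
    [-0.434,0.684,-0.49],
    [-0.434,0.684,-0.49],
    [-0.434,0.684,-0.49],
    [-0.434,0.684,-0.49],
    [-0.434,0.684,-0.49],
    [-0.434,0.684,-0.49],
    [-0.434,0.684,-0.49],
    [-0.434,0.684,-0.49],
    [-0.434,0.684,-0.49],
    [-0.434,0.684,-0.49]
  ],
  "turn": [0,0,0.255,0.255,0.255,0.255,0.255,0.255,0.255,0.255,0.255,0.255,0.255,0.255]
}}

```text
time_s: 16.05
ee_pos: [404.5, -225.5, 163.5]
ee_rot: [-179.3, -1.1, -73.3]
force: [0.5, -0.2, -2.5]
gripper_width: 15.4
gripper_force: 39.9
```

```bash
python3 st.py; python3 - <<'E'
from h import *
c,K,E=grab('wrist'); cv2.imwrite('pics/w4.png',c); np.savez('pics/w4.npz',K=K,E=E)
for n in('scene','side'): cv2.imwrite(f'pics/{n}4.png',grab(n)[0])
E
```

```text
16.05 [ 404.5 -225.5  163.5] [-179.3   -1.1  -73.3] [-30.4  10.7 109.9  -0.3  58.1 133.1] [ 0.017 -0.016 -1.   ] F [ 0.5 -0.2 -2.5] 15.411751934350036 39.895926117897034
```

View pics/w4.png

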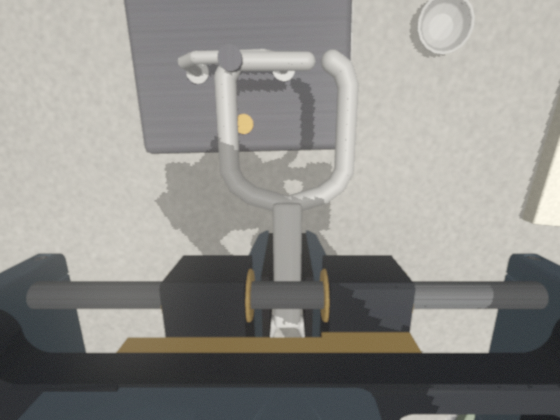

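The hook sits square in the grip: shank at column 287, loop sides at (228,110) and (345,110). The eye's leg bases are at (198,73) and (284,72), and the slab's near edge runs (148,152) to (335,148).

```bash
python3 - <<'E'
from h import *
z=np.load('pics/w4.npz'); M=(z['K'],z['E'])
s=env.state(); T=T_tool(s); ti=np.linalg.inv(T)
a=lambda p,q:np.degrees(np.arctan2(*(q-p)[1::-1])).round(1)
g=cv2.cvtColor(cv2.imread('pics/w4.png'),cv2.COLOR_BGR2GRAY)
A,B=onz(*M,198,74,60),onz(*M,284,73,60)
print('A',A.round(1),'B',B.round(1),np.linalg.norm(A-B).round(1),'eye yaw',a(B,A))
print('slab edge yaw',a(onz(*M,335,148.5,58),onz(*M,148,152,58)))
h=163.5-6
sh=onz(*M,287,215,h+8); lm=(onz(*M,221,110,h+3)+onz(*M,352,110,h+3))/2
print('hook yaw',a(sh,lm)); 
for n,p in(('sh',sh),('lm',lm)): print(n,p.round(1),'tool',(ti@np.append(p,1))[:3].round(1))
k=onz(*M,230,58,h); print('knob tool',(ti@np.append(k,1))[:3].round(1))
print('B in tool',(ti@np.append(B,1))[:3].round(1))
E
```

```text
A [ 509.7 -320.1   60. ] B [ 442.7 -340.8   60. ] 70.1 eye yaw 17.2
slab edge yaw 17.8
hook yaw -72.9
sh [ 413.1 -254.8  165.5] tool [30.5  0.2 -1.2]
lm [ 429.3 -307.4  160.5] tool [85.4 -0.1  4.9]
knob tool [110.7 -28.7   8.7]
B in tool [119.2  -2.1 106.1]
```

Call:
{"api": "step_arm", "payload": {
  "linear": [
    [-0.1,-0.007,0],
    [-0.1,-0.007,0.05],
    [-0.1,-0.007,0.15],
    [-0.1,-0.007,0.22],
    [-0.1,-0.007,0.272],
    [-0.1,-0.007,0.272],
    [-0.1,-0.007,0.272]
  ],
  "turn": [0,0,0,0,0,0,0]
}}

```text
time_s: 17.08
ee_pos: [400.0, -197.8, 82.1]
ee_rot: [-179.3, -1.2, -73.3]
force: [-0.5, 0.2, -2.8]
gripper_width: 15.2
gripper_force: 39.9
```

```bash
python3 st.py; python3 - <<'E'
from h import *
c,K,E=grab('wrist'); cv2.imwrite('pics/w5.png',c); np.savez('pics/w5.npz',K=K,E=E)
E
```

```text
17.075 [ 400.  -197.8   82.1] [-179.3   -1.2  -73.3] [-27.5  15.  118.5  -0.5  45.1 136.1] [ 0.018 -0.016 -1.   ] F [-0.5  0.2 -2.8] 15.246982320337716 39.89596724510193
```

View pics/w5.png

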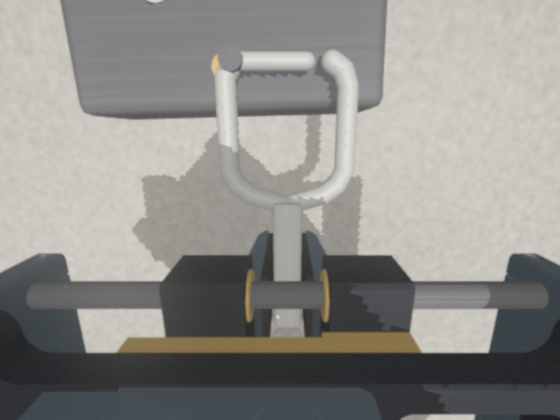

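Call:
{"api": "step_arm", "payload": {
  "linear": [
    [0.04,0,0],
    [0.08,0,0],
    [0.12,0,0],
    [0.15,0,0],
    [0.18,0,0],
    [0.2,0,0],
    [0.2,0,0]
  ],
  "turn": [0,0,0,0,0,0,0]
}}

```text
time_s: 18.0
ee_pos: [417.5, -255.6, 82.7]
ee_rot: [-179.2, -1.2, -73.3]
force: [3.0, 1.2, -3.9]
gripper_width: 15.6
gripper_force: 39.9
```

```bash
python3 st.py; python3 - <<'E'
from h import *
c,K,E=grab('wrist'); cv2.imwrite('pics/w6.png',c); np.savez('pics/w6.npz',K=K,E=E)
cv2.imwrite('pics/w6c.png',cv2.resize(c[0:280,140:420],(560,560)))
E
```

```text
18.0 [ 417.5 -255.6   82.7] [-179.2   -1.2  -73.3] [-32.7  18.3 113.2  -0.3  47.1 130.8] [ 0.019 -0.016 -1.   ] F [ 3.   1.2 -3.9] 15.623326194664036 39.89445626735687
```

View pics/w6c.png

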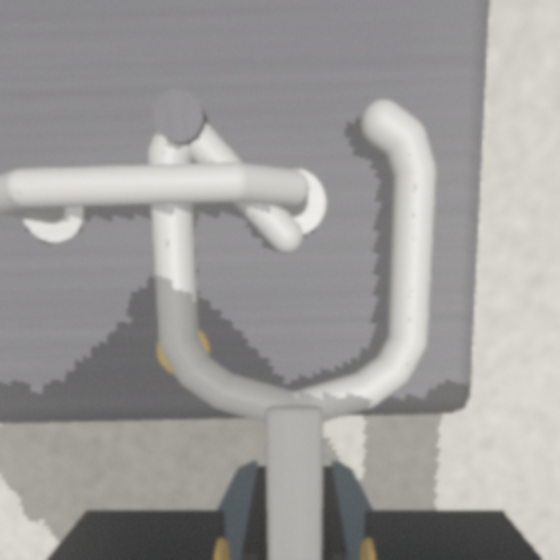

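The gate is swung well inward (tip at crop (288,235)) and the leg, at crop (310,195), is inside the loop near its middle line. I'll push on about 36 mm.

Call:
{"api": "step_arm", "payload": {
  "linear": [
    [0.03,0,0],
    [0.06,0,0],
    [0.09,0,0],
    [0.11,0,0],
    [0.12,0,0],
    [0.12,0,0],
    [0.12,0,0]
  ],
  "turn": [0,0,0,0,0,0,0]
}}

```text
time_s: 18.92
ee_pos: [426.7, -289.2, 83.3]
ee_rot: [-179.3, -1.1, -73.3]
force: [0.9, 0.2, -3.0]
gripper_width: 15.8
gripper_force: 39.9
```

```bash
python3 st.py; python3 - <<'E'
from h import *
c,K,E=grab('wrist'); cv2.imwrite('pics/w7.png',c); np.savez('pics/w7.npz',K=K,E=E)
cv2.imwrite('pics/w7c.png',cv2.resize(c[0:280,140:420],(560,560)))
E
```

```text
18.925 [ 426.7 -289.2   83.3] [-179.3   -1.1  -73.3] [-35.3  20.3 109.8  -0.2  48.7 128.1] [ 0.017 -0.015 -1.   ] F [ 0.9  0.2 -3. ] 15.834074343416841 39.895806312561035
```

View pics/w7c.png

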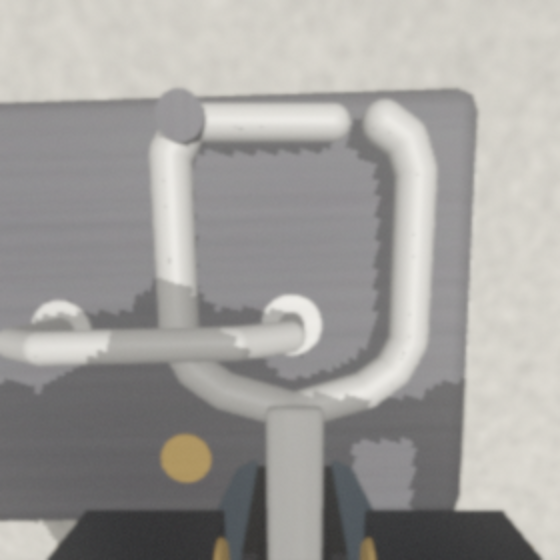

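The gate has snapped shut behind the leg (leg at crop (292,322), gate bar along row 120). Next: lower 6 mm, release, and lift away.

Call:
{"api": "step_arm", "payload": {
  "linear": [
    [0,0,0.01],
    [0,0,0.02],
    [0,0,0.02]
  ],
  "turn": [0,0,0]
}}

```text
time_s: 19.35
ee_pos: [426.9, -289.3, 77.1]
ee_rot: [-179.3, -1.1, -73.3]
force: [-0.8, 0.4, -2.7]
gripper_width: 15.6
gripper_force: 39.9
```

Call:
{"api": "step_arm", "payload": {
  "linear": [
    [0,0,0],
    [0,0,0],
    [0,0,0],
    [0,0,0],
    [0,0,0],
    [0,0,0]
  ],
  "turn": [0,0,0,0,0,0],
  "fingers": 0
}}

```text
time_s: 20.1
ee_pos: [427.1, -289.5, 77.4]
ee_rot: [-179.3, -1.1, -73.3]
force: [-0.6, -0.1, 0.4]
gripper_width: 45.7
gripper_force: 0.0
```

Call:
{"api": "step_arm", "payload": {
  "linear": [
    [0,0,-0.05],
    [0,0,-0.15],
    [0,0,-0.3],
    [0,0,-0.45],
    [0,0,-0.45],
    [0,0,-0.45]
  ],
  "turn": [0,0,0,0,0,0]
}}

```text
time_s: 20.85
ee_pos: [424.4, -287.2, 212.6]
ee_rot: [-179.3, -1.1, -73.3]
force: [-1.2, 0.1, 0.2]
gripper_width: 45.9
gripper_force: 0.0
```

```bash
python3 st.py; python3 - <<'E'
from h import *
c,K,E=grab('wrist'); d=grab('side')[0]; e=grab('scene')[0]
z=lambda i,x,y:cv2.resize(i[y:y+100,x:x+133],(400,300),interpolation=cv2.INTER_CUBIC)
cv2.imwrite('pics/fin.png',np.vstack([np.hstack([z(e,145,110),z(d,270,120)]),np.hstack([cv2.resize(c,(400,300)),np.zeros((300,400,3),np.uint8)])]))
E
```

```text
20.85 [ 424.4 -287.2  212.6] [-179.3   -1.1  -73.3] [-35.3  12.5  99.7  -0.2  66.5 128.1] [ 0.017 -0.016 -1.   ] F [-1.2  0.1  0.2] 45.91024835658064 0.0
```

View pics/fin.png

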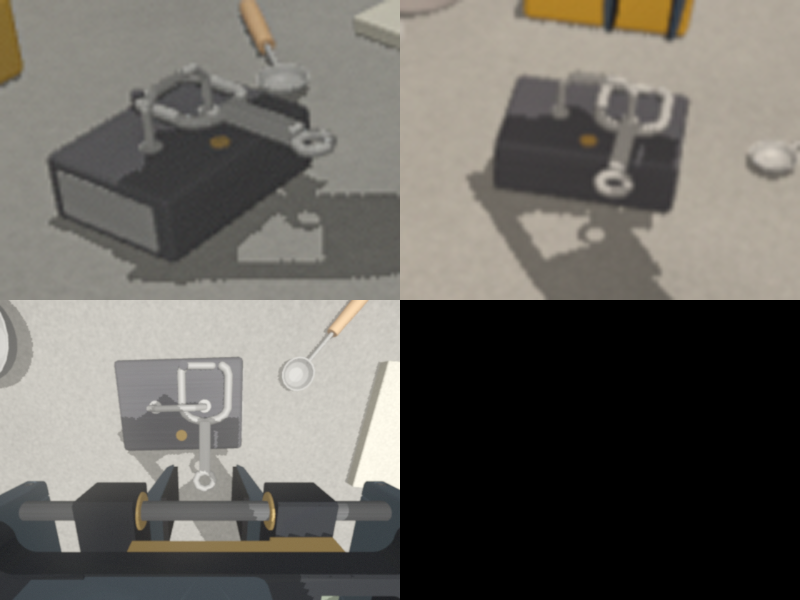

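The hook rests flat on the slab with the leg inside its closed loop, and the gripper is clear. I'm handing the job in.

```bash
python3 -c "
from workcell import env
print(env.job_done())"
```

```text
the job is handed in; nothing more can be done
None
```

The large snap hook is clipped on one leg of the larger weight's eye with its gate shut and the gripper clear; I handed the job in at about 21 s, and no verdict came back.

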